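# Sweep the broken biscuit casts into the scrap tray

## Task

Sweep the three broken pieces of prop biscuit (a half, a strip and a quarter) along the bench with the closed fingertips into the three-sided wooden scrap tray, in through its open side, until all three lie inside. Keep the pieces down on the bench all the way: do not pick any up. Leave the two whole round biscuits, the dropper bottle and the paint pot standing among the work where they are, and finish clear of everything.

Things in the scene. Friction and masses are not known exactly. Their poses are not given: they have to be found in the camera images.
- half: broken half of a round biscuit, hard painted cast, tan, about 35 g: a half disc of radius 33 mm, 10 mm thick, lying flat on the bench. The origin lies on its underside (at bench level) below its centroid, 14 mm from the straight broken edge, which faces the half's own -x; the straight edge runs 66 mm along its own y. No part is more than 36 mm from the origin.
- strip: broken strip of a biscuit, same tan cast, about 30 g: a bar 60 mm long (its own x), 26 mm wide (its own y) and 10 mm thick, lying flat. The origin lies at the centre of its underside (at bench level).
- quarter: broken quarter of a biscuit, same tan cast, about 25 g: a quarter disc of radius 36 mm, 10 mm thick, lying flat. The origin lies on its underside (at bench level) below its centroid; the right-angled corner lies at (-15, -15) mm from it in its own x, y, the straight edges run from there 36 mm along its own +x and +y. No part is more than 26 mm from the origin.
- tray: three-sided scrap tray of wooden battens, screwed to the bench, no floor of its own (the bench is its floor, no lip at the opening). Inside 260 mm along its own x and 130 mm along its own y; walls 12 mm thick and 30 mm high at its own -x, +x and +y sides. Its own -y side is fully open: the opening lies 65 mm from the origin. The origin is the centre of the inner area at bench level (z = 0). The opening faces the robot's right (world -y), within about 15 degrees.
- whole_a_center (a point): whole round biscuit, tan cast, disc 66 mm across and 10 mm thick, loose, not to be disturbed. The point is its centre.
- whole_b_center (a point): second whole round biscuit, the same, loose, not to be disturbed. The point is its centre.
- pot_center (a point): small round paint pot, clear with a white lid, 56 mm across, 46 mm high, standing loose, not to be disturbed. The point is its centre, 23 mm above the bench.
- dropper_center (a point): small amber glass dropper bottle with a black rubber bulb, 33 mm across, 72 mm high, standing loose, easily tipped, not to be disturbed. The point is on its axis, 36 mm above the bench.
Things that resemble listed ones, but are neither listed nor needed, are in the scene too. Leave any blue look-alike of the quarter alone. What is shaped like the strip but blue or yellow is not meant.

How it is judged:
At the end, for the whole second after the job is handed in: The centre of each of the three broken pieces lies inside the tray: between its side walls, at least 10 mm past its open side and short of its back wall, its underside less than 20 mm above the bench, at rest (slower than 20 mm/s) (x of half in the frame of tray between -0.13 and 0.13 m and y of half in the frame of tray between -0.055 and 0.065 m and height (world z) of each of half, strip, quarter below 0.02 m and linear speed of each of half, strip, quarter below 0.02 m/s and x of strip in the frame of tray between -0.13 and 0.13 m and y of strip in the frame of tray between -0.055 and 0.065 m and x of quarter in the frame of tray between -0.13 and 0.13 m and y of quarter in the frame of tray between -0.055 and 0.065 m); the robot touches nothing.
It fails at once if a broken piece is lifted off the bench (middle of its underside more than 20 mm up) (height (world z) of any of half, strip, quarter above 0.02 m).
It fails at once if a whole biscuit is moved by more than 15 mm (distance of any of whole_a_center, whole_b_center from where it was at the start of the episode above 0.015 m).
It fails at once if the paint pot is moved by more than 15 mm (distance of pot_center from where it was at the start of the episode above 0.015 m).
It fails at once if the dropper bottle is moved by more than 15 mm or tipped (more than 0.3 rad) (distance of dropper_center from where it was at the start of the episode above 0.015 m or angle between dropper_center's own z axis and vertical above 0.3 rad).
It also fails if it takes over 72 s, if anything falls off the work surface, if the arm or the gripper's body presses on something with over 40 N, if the wrist force passes 120 N, or if a joint passes its speed limit or range.

## Robot

A 6-joint arm with a two-finger parallel gripper is mounted at the origin on the work surface. World frame = base frame: x ahead of the robot, y to its left, z up, the work surface at z = 0. Lengths are in m, angles in rad, forces in N, time in s.
With the tool pointing down it reaches from about 0.25 to 0.725 m from the base axis. Payload 4 kg.
Tool frame: the origin (TCP) lies midway between the tips of the shut fingers; the grasp point (between the pads) lies 19 mm behind it; z points along the fingers, x is the direction in which the jaws open and shut, and the axes are right-handed (so a half turn about z gives the same grasp; the last joint's range is limited). The gripper opens to 85 mm and grips with 20 to 120 N. Pads are 22 mm wide; open, the fingers measure 114 mm over their backs; the gripper's body (76 mm by 85 mm) begins 54 mm behind the grasp point. The pads swing forward as they close: fully open they stand 13 mm farther back than shut.
Start: joints at [-1.316, 0.241, 0.005, 1.335, 0, 1.571], TCP at [0.126, -0.484, 0.231] pointing down, gripper open.
Joint ranges: [-2.72, 2.72], [-1.05, 1.87], [-1.09, 1.28], [-1.99, 2.15], [-1.42, 1.44], [-3.14, 3.14]. Speed limits (rad/s): [2.79, 2.79, 3.14, 3.14, 3.14, 3.14].

## Interface

Orientations are given as a unit quaternion [x, y, z, w].
In Python, from workcell import bot, vision, ticket gives the robot as it stands.
- The arm moves only by the tool play_rows, never from a script. Its argument "deltas" is one flat list of numbers, 5 for each row, row after row: the opening, from 0 (shut) to 1 (fully open), then the shift along the tool's x, y, z in units of 60 mm (1.0 is 60 mm), then the turn about the tool's z in degrees. A call has 1 to 12 rows; each row shifts and turns the pose as measured when the row begins, along the tool's axes as they then stand; what a row does not reach is not made up. A row lasts 1/8 s, in which the tool goes at most 62.5 mm and 10.7 degrees, less where a joint would pass 70% of its speed; a pose out of reach is approached as far as the arm can. A call is refused whole if a number of a shift passes 1 or a number of a turn 10.7, either way. A call with a gripper value outside its range is refused whole. The fingers move at their own pace and stop on an object; the grip force is fixed at half the most. Time passes only in rows, so rows that do not move let the fingers close. It gives the time, the measured TCP pose, the force and the opening at its end, in the units of the state.
- bot.get_obs(): the state, without advancing time (a new reading comes with each control period).
- vision.camera(name): name is "scene" or "side" or "wrist"; returns a dict with "color" (384x512x3 uint8, blue, green, red), "intrinsics" (3x3 intrinsics, pixels), "k1" (the pictures are not rectified: a ray, as slopes to the right and down, at radius r is drawn at 1 + k1 r^2 times it, then the intrinsics apply), "rvec" (rotation vector, rad) and "tvec" (3), from world to camera coordinates, as OpenCV has them. Camera axes: x right, y down, z forward; pixel columns grow to the right and rows downward; lengths in m; the calibration is good to about 2 mm. A picture is of the moment at which its call begins. There is no depth.
- ticket.job_done(): hands the job in, once; it reports no verdict.
The state is a dict: "clock": time; "joint_pos": joint angles; "joint_vel": joint speeds; "tau": joint torques, N m; "eef_pos": TCP position; "tool_rot": TCP orientation; "ft_force": force on the tool from outside, world axes, zero at the start; "ft_torque": the same for the moment, N m; "grip_width": finger opening in m.
Only numpy, scipy, OpenCV 4.12 (cv2) and the standard library are available. Lean on these libraries where they do the work, as an engineer would, in place of code of your own. Each camera call takes 0.05 s, during which the arm holds its last target. There are 200 camera calls.

## Working session

There is one attempt and no reset: what is moved stays moved. The work goes in short steps, Python scripts to look and compute and a tool call to move; the robot and the scene stay as the last step left them, time stands still between calls to the robot, and variables do not carry over. Pictures are saved under pics/ and viewed, about 8 in all and at most 12, crops included, and the job is handed in when it is done.

Besides the shell and the picture viewer there is one more tool, called after "Emit:" as name(argument=value, ...), one argument or row to a line, values as JSON. play_rows: Moves the arm, as the interface text tells. Its arguments: {"type":"object","properties":{"deltas":{"type":"array"}},"required":["deltas"]}

```bash
mkdir -p pics
cat > h.py <<'E'
import numpy as np, cv2
from workcell import bot, vision, ticket
def cam(n):
    c=vision.camera(n); R,_=cv2.Rodrigues(np.array(c['rvec'],float)); c['R']=R; c['t']=np.array(c['tvec'],float).ravel(); c['K']=np.array(c['intrinsics'],float); c['d']=np.array([c['k1'],0,0,0,0],float); return c
def plane(c,uv,z):
    p=cv2.undistortPoints(np.array(uv,float).reshape(-1,1,2),c['K'],c['d']).reshape(-1,2)
    d=np.c_[p,np.ones(len(p))]@c['R']; o=-c['R'].T@c['t']
    return o+d*((z-o[2])/d[:,2])[:,None]
def proj(c,P):
    return cv2.projectPoints(np.array(P,float).reshape(-1,1,3),np.array(c['rvec'],float),c['t'],c['K'],c['d'])[0].reshape(-1,2)
E
python3 - <<'E'
from h import *
a=cam('scene');b=cam('side');w=cam('wrist')
for n,c in zip(('scene','side','wrist'),(a,b,w)):
    cv2.imwrite(f'pics/{n}0.png',c['color']); print(n,-c['R'].T@c['t'],c['R'][2])
o=bot.get_obs();print(o['clock'],o['eef_pos'],o['tool_rot'])
cv2.imwrite('pics/both0.png',cv2.resize(a['color'],(800,600),interpolation=cv2.INTER_CUBIC))
cv2.imwrite('pics/side0b.png',cv2.resize(b['color'],(800,600),interpolation=cv2.INTER_CUBIC))
E
```

```text
scene [ 1.14724146 -0.21632824  0.6203585 ] [-0.70155021  0.24931506 -0.66758468]
side [0.1758562  0.63606953 0.58881428] [ 0.42952067 -0.70663422 -0.56229892]
wrist [ 0.19259239 -0.46603264  0.37328227] [-0.25838236 -0.06548737 -0.9638205 ]
0.15 [ 0.12589777 -0.4833805   0.23059503] [ 7.91220712e-01 -6.11530107e-01 -6.64285864e-04 -5.20566808e-04]
```

View pics/both0.png

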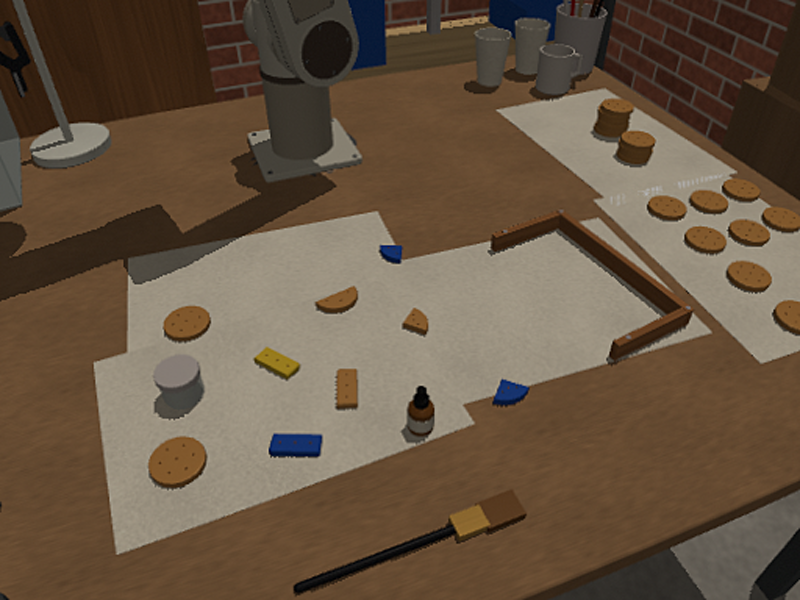

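View pics/side0b.png

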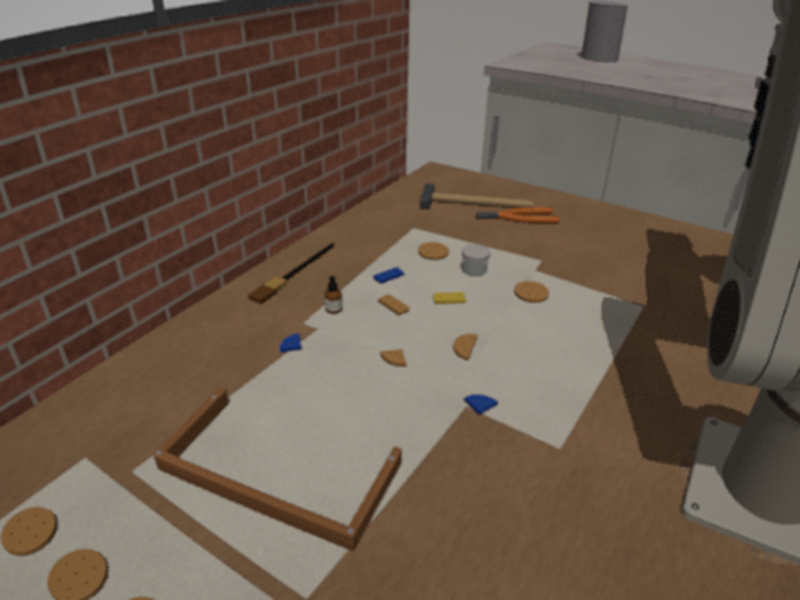

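The scene view (800x600 pixels) shows these.
- **Targets, all tan:** half (337,299), strip (347,388), quarter (416,320).
- **Look-alikes:** blue quarters (391,253) and (511,392), yellow strip (277,362), blue strip (296,445), whole biscuits (187,322) and (178,461).
- **Other:** pot (179,380), dropper (421,415). The tray's inner corners are about (563,213) and (688,312), and its arm ends about (492,245) and (613,355).

The side view agrees: half (466,346), strip (393,304), quarter (394,357).

```bash
cat >> h.py <<'E'
def blobs(c,lo,hi,amin=60):
    hsv=cv2.cvtColor(c['color'],cv2.COLOR_BGR2HSV); m=cv2.inRange(hsv,lo,hi)
    cs,_=cv2.findContours(m,cv2.RETR_EXTERNAL,cv2.CHAIN_APPROX_NONE)
    return [k for k in cs if cv2.contourArea(k)>amin]
def desc(c,k,z=.010):
    P=plane(c,k.reshape(-1,2),z)[:,:2]*1000
    M=cv2.moments(P.astype(np.float32).reshape(-1,1,2)); ctr=np.array([M['m10'],M['m01']])/M['m00']
    return ctr,abs(M['m00']),cv2.minAreaRect(P.astype(np.float32)),P
E
python3 - <<'E'
from h import *
for n in('scene','side'):
    c=cam(n); print(n)
    hsv=cv2.cvtColor(c['color'],cv2.COLOR_BGR2HSV)
    pts={'scene':[(337,299),(347,388),(416,320),(187,322),(300,300),(277,362),(296,445),(391,253),(625,265),(560,270),(500,500)],'side':[(466,346),(393,304),(394,357),(430,330),(250,500)]}[n]
    for u,v in pts: print((u,v),np.median(hsv[int(v*.64)-1:int(v*.64)+2,int(u*.64)-1:int(u*.64)+2].reshape(-1,3),axis=0),end=' ')
    print()
    for nm,lo,hi in(('tan',(5,130,70),(16,255,255)),('yel',(19,120,60),(32,255,255)),('blue',(105,130,40),(130,255,255))):
        for k in blobs(c,lo,hi,40):
            ct,A,r,_=desc(c,k); 
            if A<20000: print(nm,k.reshape(-1,2).mean(0).round()/.64,ct.round(1),round(A),np.round(r[1],0),round(r[2]))
c=cam('scene')
s=.64
print('tray top inner scene',plane(c,np.array([(492,238),(563,213),(688,312),(613,345)])*s,.03)[:,:2].round(3).tolist())
print('pot lid',plane(c,[(178*s,369*s)],.046)[:,:2].round(3),'drop base',plane(c,[(420*s,432*s)],.0).round(3),'bulb top',plane(c,[(421*s,389*s)],.072).round(3))
c=cam('side')
print('tray side',plane(c,np.array([(222,394),(160,457),(352,537),(397,453)])*s,.03)[:,:2].round(3).tolist())
print('pot',plane(c,[(476*s,252*s)],.046)[:,:2].round(3),'bulb top',plane(c,[(332*s,278*s)],.072).round(3))
a=cam('scene')['color']; cv2.imwrite('pics/crop1.png',cv2.resize(a[150:300,70:270],(800,600),interpolation=cv2.INTER_CUBIC))
b=c['color']; cv2.imwrite('pics/crop2.png',cv2.resize(a[120:240,300:460],(800,600),interpolation=cv2.INTER_CUBIC))
E
```

```text
scene
(337, 299) [ 16. 167. 130.] (347, 388) [ 16. 165. 131.] (416, 320) [ 16. 167. 130.] (187, 322) [ 16. 168. 129.] (300, 300) [ 20.  43. 156.] (277, 362) [ 22. 202. 146.] (296, 445) [111. 206. 108.] (391, 253) [110. 210. 107.] (625, 265) [ 13. 174.  48.] (560, 270) [ 20.  43. 158.] (500, 500) [ 14. 161.  87.] 
tan [176.5625 460.9375] [ 668.7 -314.6] 3096 [65. 62.] 70
tan [346.875 387.5  ] [ 631.6 -100.1] 1272 [25. 61.] 74
tan [417.1875 320.3125] [550.3  27.1] 799 [35. 35.] 43
tan [185.9375 321.875 ] [ 437.4 -276.8] 3034 [64. 62.] 22
tan [789.0625 314.0625] [730.  531.7] 1572 [33. 65.] 44
tan [337.5    298.4375] [469.8 -61.1] 1448 [32. 62.] 13
tan [750. 275.] [639.7 540.4] 3041 [62. 65.] 21
tan [706.25 237.5 ] [539.2 540.7] 3012 [63. 60.] 70
tan [748.4375 229.6875] [549. 626.] 2825 [62. 58.] 70
tan [667.1875 206.25  ] [438.9 540.8] 2893 [61. 62.] 29
tan [709.375 200.   ] [450.  625.5] 2947 [64. 61.] 70
tan [ 26.5625 146.875 ] [-231.4 -542.9] 1881 [ 35. 116.] 86
tan [637.5 137.5] [212.4 646.4] 3250 [67. 61.] 70
tan [757.8125  81.25  ] [  68.8 1119.7] 2712 [55. 96.] 36
yel [276.5625 
[... 3588 characters left out ...]
2.8125] [ 1555.1 -1523.7] 14159 [ 96. 303.] 27
tan [260.9375  78.125 ] [ 2094.5 -1321.7] 15128 [ 78. 376.] 43
tan [398.4375  59.375 ] [ 1773.7 -1967.2] 12926 [ 71. 287.] 31
yel [448.4375 296.875 ] [ 554.2 -170.1] 1433 [55. 31.] 33
blue [479.6875 401.5625] [389.7  50.6] 854 [35. 34.] 65
blue [290.625 343.75 ] [709.6  89.7] 815 [28. 40.] 41
blue [387.5 275. ] [ 691.6 -177.4] 1105 [55. 26.] 68
tray top inner scene [[0.44, 0.197], [0.42, 0.338], [0.69, 0.373], [0.706, 0.239]]
pot lid [[ 0.563 -0.293]] drop base [[ 0.723 -0.037  0.   ]] bulb top [[ 0.718 -0.035  0.072]]
tray side [[0.695, 0.252], [0.677, 0.38], [0.409, 0.34], [0.431, 0.211]]
pot [[ 0.561 -0.292]] bulb top [[ 0.71  -0.029  0.072]]
```

View pics/crop1.png

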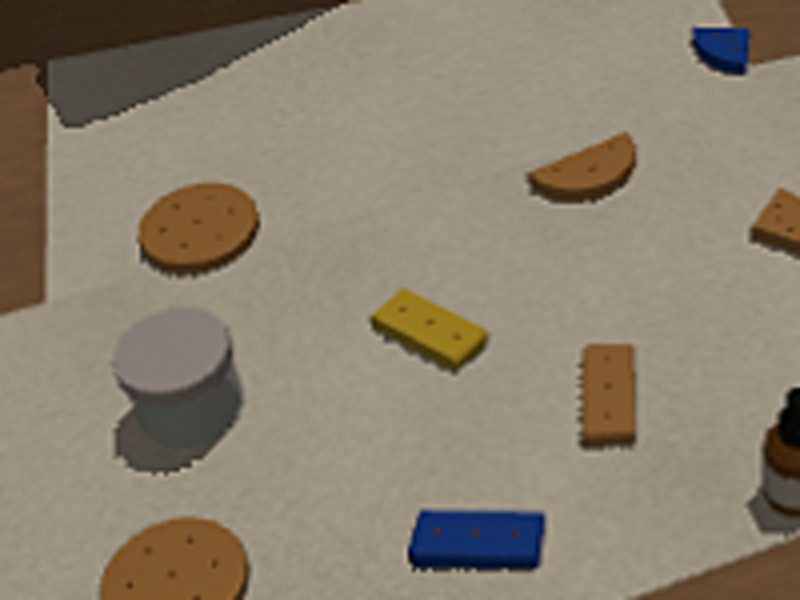

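View pics/crop2.png

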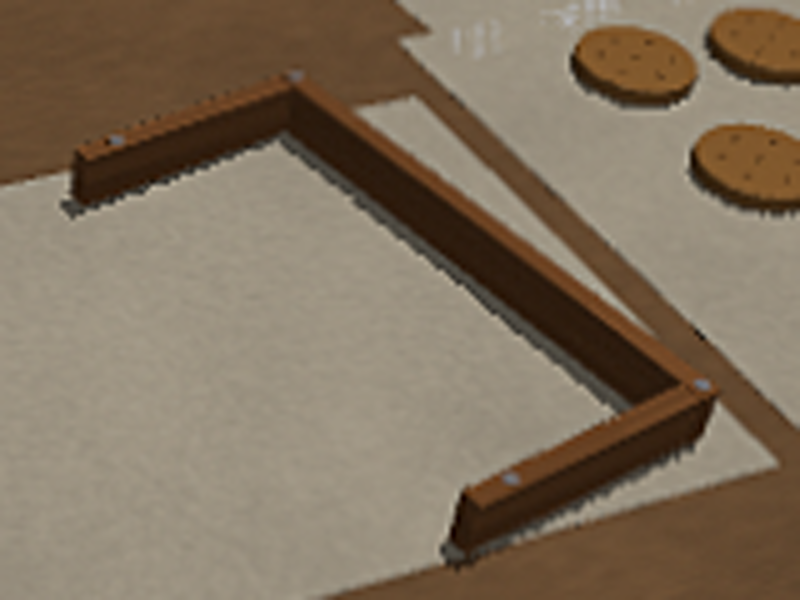

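Crop 1 confirms the choice: the three tan broken pieces (half, strip, quarter) are distinct from the blue and yellow look-alikes. Crop 2 shows the tray with its opening towards -y, yawed by about 8°. I'll start by closing the gripper and turning.

Emit:
play_rows(
  deltas=[0, 0, 0, 0, -9.5, 0, 0, 0, 0, -9.5, 0, 0, 0, 0, -9.5, 0, 0, 0, 0, 0],
)

```text
clock: 0.9
eef_pos: [0.126, -0.4837, 0.2311]
tool_rot: [0.92, -0.391, -0.0, -0.0]
ft_force: [-0.1, 0.3, -0.1]
grip_width: 0.0122
```

```bash
cat >> h.py <<'E'
from scipy.spatial.transform import Rotation
def pose():
    o=bot.get_obs(); R=Rotation.from_quat(o['tool_rot']).as_matrix(); return np.array(o['eef_pos']),R,o
def to(target,yaw=None):
    "shift to a world target in tool units, yaw of tool x in deg"
    p,R,o=pose(); d=R.T@(np.array(target)-p)/.06; y=np.degrees(np.arctan2(R[1,0],R[0,0]))
    print('t',round(o['clock'],2),'p',(p*1000).round(1),'yaw',round(y,1),'F',np.round(o['ft_force'],1),'units',d.round(3),'turn',None if yaw is None else round(y-yaw,1))
def corners(c,n=('half','strip','quarter'),near=None,zs=.010):
    for k in blobs(c,(14,130,70),(18,255,255),40):
        ct,A,r,P=desc(c,k)
        if 600<A<2000 and 350<ct[0]<740 and -150<ct[1]<420:
            a=cv2.approxPolyDP(P.astype(np.float32).reshape(-1,1,2),5,True).reshape(-1,2)
            print(ct.round(1),round(A),a.round().tolist())
E
python3 - <<'E'
from h import *
for n in('scene','side'): c=cam(n);print(n);corners(c)
c=cam('scene')
p=lambda q:[(300+u/5,120+v/5) for u,v in q]
print(plane(c,p([(72,205),(282,135),(620,410),(450,553)]),0)[:,:2].round(3).tolist())
print(plane(c,p([(78,155),(290,95),(680,385),(470,490)]),.03)[:,:2].round(3).tolist())
to([.520,-.005,.11],-47)
E
```

```text
scene
[ 631.6 -100.1] 1272 [[600.0, -100.0], [656.0, -119.0], [664.0, -97.0], [608.0, -81.0]]
[550.5  27.1] 792 [[527.0, 33.0], [552.0, 9.0], [574.0, 32.0], [550.0, 40.0]]
[469.8 -61.1] 1448 [[450.0, -34.0], [464.0, -95.0], [483.0, -81.0], [488.0, -60.0], [478.0, -38.0]]
side
[549.   30.6] 746 [[568.0, 26.0], [552.0, 43.0], [527.0, 37.0], [547.0, 13.0]]
[469.2 -57.5] 1177 [[466.0, -88.0], [484.0, -77.0], [483.0, -52.0], [472.0, -35.0], [452.0, -29.0]]
[628.8 -96.3] 1124 [[655.0, -107.0], [656.0, -94.0], [607.0, -79.0], [603.0, -99.0], [645.0, -113.0]]
[[0.437, 0.201], [0.422, 0.33], [0.66, 0.363], [0.706, 0.241]]
[[0.436, 0.201], [0.428, 0.326], [0.68, 0.37], [0.7, 0.247]]
t 1.05 p [ 126.  -483.7  231.1] yaw -46.1 F [ 0.3 -0.   0. ] units [ -1.198 -10.263   2.021] turn 0.9
```

Emit:
play_rows(
  deltas=[0, -0.1, -0.9, 0, 0, 0, -0.1, -0.9, 0.2, 0, 0, -0.1, -0.9, 0.2, 0, 0, -0.1, -0.9, 0.2, 0, 0, -0.1, -0.9, 0.2, 0, 0, -0.1, -0.9, 0.2, 0, 0, -0.1, -0.9, 0.2, 0, 0, -0.1, -0.9, 0.2, 0, 0, -0.1, -0.9, 0.2, 0, 0, -0.1, -0.9, 0.2, 0, 0, -0.1, -0.9, 0.2, 0],
)

```text
clock: 2.42
eef_pos: [0.5272, -0.0213, 0.1101]
tool_rot: [0.914, -0.405, 0.006, 0.002]
ft_force: [0.4, -1.1, 1.4]
grip_width: -0.0001
```

```bash
python3 -c "
from h import *
to([.523,.002,.004],-45)"
```

```text
t 2.42 p [527.2 -21.3 110.1] yaw -47.8 F [ 0.4 -1.1  1.4] units [-0.358 -0.207  1.765] turn -2.8
```

Emit:
play_rows(
  deltas=[0, -0.36, -0.2, 0.4, -2.8, 0, 0, 0, 0.5, 0, 0, 0, 0, 0.5, 0, 0, 0, 0, 0.25, 0, 0, 0, 0, 0, 0],
)

```text
clock: 3.05
eef_pos: [0.5266, 0.0074, 0.0076]
tool_rot: [0.924, -0.381, 0.008, 0.001]
ft_force: [0.1, 0.3, -0.6]
grip_width: 0.0001
```

```bash
python3 -c "
from h import *
to([.523,.002,.004],-45)
c=cam('wrist');cv2.imwrite('pics/w1.png',c['color'])"
```

```text
t 3.05 p [526.6   7.4   7.6] yaw -44.9 F [ 0.1  0.3 -0.6] units [0.02  0.106 0.06 ] turn 0.1
```

View pics/w1.png

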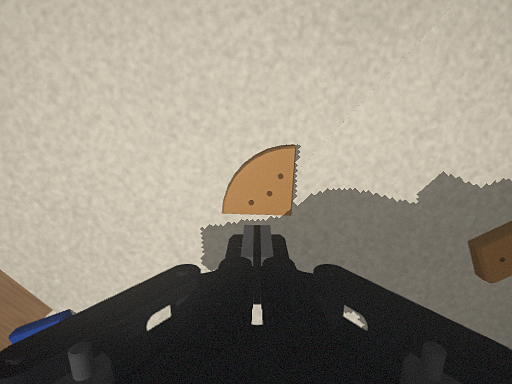

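The wrist view shows the fingertip (257,240) square to the quarter's flat edge (222–292, 213). I'll push and turn gradually.

Emit:
play_rows(
  deltas=[0, 0.05, 0, 0.06, 0, 0, 0, -0.2, 0, 0, 0, 0, -0.2, 0, -3, 0, 0, -0.2, 0, -4, 0, 0, -0.2, 0, -4, 0, 0, -0.2, 0, -4, 0, 0, -0.2, 0, -4, 0, 0, -0.2, 0, -4],
)

```text
clock: 4.1
eef_pos: [0.5891, 0.077, 0.011]
tool_rot: [0.984, -0.178, 0.014, 0.001]
ft_force: [0.7, -0.3, -0.4]
grip_width: 0.0002
```

```bash
python3 -c "
from h import *
to([.59,.26,.004],0)
c=cam('wrist');cv2.imwrite('pics/w2.png',c['color']);corners(cam('side'))
print([(k.reshape(-1,2).mean(0).round(),cv2.approxPolyDP(k,3,True).reshape(-1,2).tolist()) for k in blobs(c,(10,120,70),(19,255,255),800)])
"
```

```text
t 4.1 p [589.1  77.   11. ] yaw -20.6 F [ 0.7 -0.3 -0.4] units [-1.06  -2.86   0.097] turn -20.6
[469.1 -58.3] 1248 [[468.0, -92.0], [484.0, -77.0], [485.0, -56.0], [472.0, -35.0], [452.0, -29.0]]
[628.7 -95.3] 1191 [[659.0, -98.0], [653.0, -90.0], [616.0, -78.0], [600.0, -89.0], [608.0, -101.0], [645.0, -113.0]]
[(array([249., 225.]), [[288, 202], [267, 199], [239, 210], [218, 236], [223, 238], [222, 242], [217, 239], [213, 253], [224, 256], [228, 240], [224, 239], [242, 233], [244, 224], [273, 224], [275, 229], [271, 233], [281, 234]])]
```

View pics/w2.png

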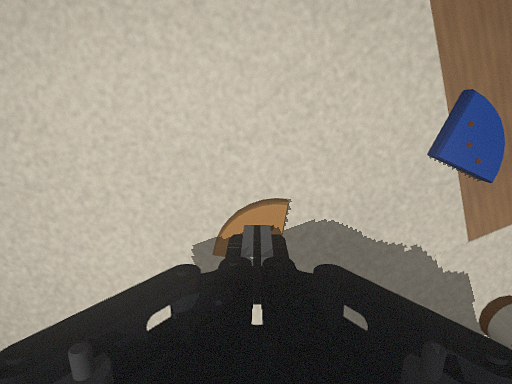

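The wrist view shows the fingertip riding on top of the quarter, because z drifted up to 11 mm. I'll lift off, back away and re-approach lower.

Emit:
play_rows(
  deltas=[0, 0, 0, -0.4, 0, 0, 0, 0.6, 0, 0, 0, 0, 0, 0, 0],
)

```text
clock: 4.58
eef_pos: [0.5765, 0.0443, 0.0359]
tool_rot: [0.984, -0.178, 0.015, 0.001]
ft_force: [1.0, 0.6, 0.5]
grip_width: 0.0002
```

```bash
python3 -c "
from h import *
for n in ('scene','side','wrist'): print(n);corners(cam(n))
p,R,o=pose();print(p,R.round(3))
"
```

```text
scene
[ 633.5 -100.4] 1310 [[602.0, -103.0], [659.0, -119.0], [667.0, -98.0], [608.0, -81.0]]
[590.5  79.2] 928 [[565.0, 78.0], [592.0, 62.0], [602.0, 64.0], [612.0, 90.0], [576.0, 90.0]]
[472.3 -62.6] 1557 [[450.0, -34.0], [458.0, -72.0], [478.0, -75.0], [470.0, -78.0], [464.0, -95.0], [478.0, -94.0], [495.0, -69.0], [486.0, -64.0], [478.0, -38.0]]
side
[586.6  83.4] 805 [[606.0, 92.0], [578.0, 95.0], [564.0, 82.0], [593.0, 65.0]]
[469.4 -58.7] 1244 [[468.0, -92.0], [487.0, -65.0], [477.0, -41.0], [452.0, -29.0]]
wrist
[590.3  81.3] 926 [[613.0, 91.0], [588.0, 95.0], [566.0, 78.0], [595.0, 61.0]]
[0.57826516 0.04624896 0.03620671] [[ 0.937 -0.349  0.031]
 [-0.349 -0.937 -0.006]
 [ 0.032 -0.006 -0.999]]
```

Emit:
play_rows(
  deltas=[0, -0.12, 0, 0, 7.6, 0, 0, 0, 0.3, 0, 0, 0, 0, 0.22, 0, 0, 0, 0, 0, 0],
)

```text
clock: 5.22
eef_pos: [0.5739, 0.0511, 0.0039]
tool_rot: [0.97, -0.243, 0.017, -0.002]
ft_force: [0.3, 0.9, 0.7]
grip_width: 0.0
```

```bash
python3 -c "
from h import *
to([.573,.053,.003],-28)
print(pose()[1][2].round(3)); corners(cam('wrist'))
"
```

```text
t 5.22 p [573.9  51.1   3.9] yaw -28.1 F [0.3 0.9 0.7] units [-0.029 -0.021  0.015] turn -0.1
[ 0.032 -0.011 -0.999]
[590.4  81.2] 926 [[613.0, 92.0], [589.0, 96.0], [566.0, 78.0], [596.0, 61.0]]
```

Emit:
play_rows(
  deltas=[0, 0, -0.2, 0.02, 0, 0, 0, -0.2, 0.02, -4, 0, 0, -0.2, 0.02, -5, 0, 0, -0.2, 0.02, -5, 0, 0, -0.2, 0.02, -5],
)

```text
clock: 5.9
eef_pos: [0.6024, 0.1101, 0.0021]
tool_rot: [0.997, -0.075, 0.02, 0.0]
ft_force: [0.6, -0.0, 0.1]
grip_width: 0.0001
```

```bash
python3 -c "
from h import *
to([.59,.26,.003],8)
print(pose()[1][2].round(3)); corners(cam('wrist')); corners(cam('side'))
"
```

```text
t 5.9 p [602.4 110.1   2.1] yaw -8.6 F [ 0.6 -0.   0.1] units [-0.575 -2.44  -0.032] turn -16.6
[ 0.041 -0.002 -0.999]
[606.1 137.1] 919 [[623.0, 156.0], [598.0, 150.0], [585.0, 126.0], [618.0, 121.0]]
[602.7 139.6] 826 [[618.0, 155.0], [600.0, 155.0], [583.0, 132.0], [607.0, 123.0], [615.0, 128.0]]
[469.1 -58.8] 1307 [[468.0, -92.0], [484.0, -77.0], [485.0, -56.0], [476.0, -38.0], [452.0, -29.0]]
[627.8 -95.9] 1149 [[655.0, -107.0], [656.0, -94.0], [609.0, -77.0], [600.0, -89.0], [613.0, -104.0], [645.0, -113.0]]
```

Emit:
play_rows(
  deltas=[0, 0, -0.2, 0.01, -3, 0, 0, -0.2, 0.01, -3, 0, 0, -0.2, 0.012, -4, 0, 0, -0.2, 0.012, -4, 0, 0, -0.2, 0.012, -3, 0, 0, -0.2, 0.012, 0],
)

```text
clock: 6.75
eef_pos: [0.6055, 0.1846, 0.0003]
tool_rot: [0.997, 0.079, 0.023, 0.005]
ft_force: [-0.2, -3.9, 5.9]
grip_width: -0.0003
```

```bash
python3 -c "
from h import *
to([.59,.26,.003],8)
corners(cam('wrist')); corners(cam('scene'))
"
```

```text
t 6.75 p [6.055e+02 1.846e+02 3.000e-01] yaw 9.1 F [-0.2 -3.9  5.9] units [-0.054 -1.28  -0.066] turn 1.1
[601.6 211.3] 912 [[612.0, 235.0], [590.0, 220.0], [584.0, 194.0], [618.0, 200.0]]
[ 632.6 -100.4] 1313 [[600.0, -100.0], [656.0, -119.0], [664.0, -97.0], [608.0, -81.0]]
[473.  -64.3] 1784 [[450.0, -34.0], [464.0, -95.0], [488.0, -87.0], [495.0, -59.0], [477.0, -40.0]]
```

Emit:
play_rows(
  deltas=[0, 0, -0.15, -0.05, 0, 0, 0, -0.2, 0.0, 0, 0, 0, -0.2, 0.005, 0, 0, 0, -0.2, 0.005, 0, 0, 0, -0.2, 0.005, 0, 0, 0, -0.2, 0.005, 0, 0, 0, 0, 0, 0],
)

```text
clock: 7.72
eef_pos: [0.5919, 0.2602, 0.0004]
tool_rot: [0.996, 0.081, 0.022, 0.003]
ft_force: [-0.6, 1.6, 0.5]
grip_width: 0.0002
```

```bash
python3 -c "
from h import *
to([.59,.26,.003],8)
corners(cam('wrist'))
"
```

```text
t 7.72 p [5.919e+02 2.602e+02 4.000e-01] yaw 9.3 F [-0.6  1.6  0.5] units [-0.031 -0.001 -0.045] turn 1.3
[588.1 287.3] 922 [[598.0, 311.0], [577.0, 296.0], [571.0, 270.0], [605.0, 275.0]]
```

Emit:
play_rows(
  deltas=[0, 0, 0.3, 0, 0, 0, 0, 0, -0.8, 0, 0, 0, 0, -0.8, 0, 0, -0.08, 0.9, -0.4, 0, 0, -0.08, 0.9, 0, 0, 0, -0.08, 0.9, 0, 0, 0, -0.08, 0.9, 0, 0, 0, -0.08, 0.9, 0, 0, 0, -0.08, 0.9, 0, 0, 0, -0.08, 0.8, 0, 0, 0, 0, 0, 0, 9, 0, 0, 0, 0, 9],
)

```text
clock: 9.28
eef_pos: [0.6086, -0.16, 0.1221]
tool_rot: [0.996, -0.089, 0.017, 0.002]
ft_force: [-0.7, 1.3, 0.3]
grip_width: 0.0002
```

```bash
python3 -c "
from h import *
to([.620,-.131,.005],-17)
corners(cam('scene')); corners(cam('side'))
"
```

```text
t 9.28 p [ 608.6 -160.   122.1] yaw -10.2 F [-0.7  1.3  0.3] units [ 0.033 -0.512  1.954] turn 6.8
[ 632.  -100.2] 1286 [[600.0, -100.0], [656.0, -119.0], [664.0, -97.0], [608.0, -81.0]]
[586.6 286.5] 853 [[570.0, 270.0], [602.0, 274.0], [606.0, 285.0], [596.0, 308.0], [578.0, 300.0]]
[471.2 -62.3] 1580 [[450.0, -34.0], [464.0, -95.0], [484.0, -86.0], [495.0, -69.0], [486.0, -64.0], [478.0, -38.0]]
[584.3 287.6] 816 [[600.0, 276.0], [593.0, 308.0], [575.0, 298.0], [568.0, 272.0]]
[469.1 -57.3] 1166 [[466.0, -88.0], [482.0, -78.0], [483.0, -52.0], [472.0, -35.0], [452.0, -29.0]]
[628.6 -96.5] 1096 [[655.0, -107.0], [651.0, -91.0], [607.0, -79.0], [603.0, -99.0], [645.0, -113.0]]
```

Emit:
play_rows(
  deltas=[0, 0.05, -0.3, 0.5, 6.8, 0, 0, 0, 0.7, 0, 0, 0, 0, 0.5, 0, 0, 0, 0, 0.2, 0, 0, 0, 0, 0, 0],
)

```text
clock: 10.0
eef_pos: [0.6178, -0.1454, 0.0062]
tool_rot: [0.99, -0.141, 0.018, 0.002]
ft_force: [-0.1, 0.1, 0.4]
grip_width: 0.0
```

```bash
python3 -c "
from h import *
to([.621,-.131,.004],-17)
corners(cam('wrist'))
"
```

```text
t 10.0 p [ 617.8 -145.4    6.2] yaw -16.2 F [-0.1  0.1  0.4] units [-0.017 -0.245  0.036] turn 0.8
[633.2 -99.3] 1410 [[610.0, -79.0], [604.0, -103.0], [657.0, -119.0], [664.0, -95.0], [612.0, -80.0], [609.0, -86.0]]
```

Emit:
play_rows(
  deltas=[0, 0, -0.2, 0.04, 0.8, 0, 0, -0.2, 0.01, 0, 0, 0, -0.2, 0.01, 0, 0, 0, -0.2, 0.01, -3, 0, 0, -0.2, 0.01, -3, 0, 0, -0.2, 0.01, -3, 0, 0, -0.2, 0.01, -3, 0, 0, -0.2, 0.01, -3],
)

```text
clock: 11.05
eef_pos: [0.6451, -0.0464, 0.0049]
tool_rot: [1.0, -0.009, 0.023, 0.005]
ft_force: [0.4, -0.4, -0.4]
grip_width: -0.0003
```

```bash
python3 -c "
from h import *
to([.645,.25,.003],8)
corners(cam('wrist')); corners(cam('side'))
"
```

```text
t 11.05 p [645.1 -46.4   4.9] yaw -1.0 F [ 0.4 -0.4 -0.4] units [-0.088 -4.939 -0.019] turn -9.0
[644.7 -21.6] 1385 [[617.0, -8.0], [618.0, -33.0], [673.0, -34.0], [672.0, -10.0]]
[584.4 287.6] 827 [[600.0, 276.0], [593.0, 308.0], [575.0, 298.0], [568.0, 272.0]]
[469.  -58.4] 1237 [[473.0, -89.0], [484.0, -72.0], [483.0, -52.0], [472.0, -35.0], [452.0, -29.0], [464.0, -89.0]]
[640.8 -18. ] 1236 [[668.0, -28.0], [661.0, -5.0], [615.0, -8.0], [616.0, -28.0]]
```

Emit:
play_rows(
  deltas=[0, 0, -0.2, 0.01, 1, 0, 0, -0.2, 0.01, 1, 0, 0, -0.2, 0.01, 1, 0, 0, -0.2, 0.01, 0, 0, 0, -0.2, 0.01, 0, 0, 0, -0.2, 0.01, 0, 0, 0, -0.2, 0.01, 0, 0, 0, -0.2, 0.01, 0, 0, 0, -0.2, 0.01, 0, 0, 0, -0.2, 0.01, 0, 0, 0, -0.2, 0.01, 0],
)

```text
clock: 12.52
eef_pos: [0.6568, 0.0886, 0.0004]
tool_rot: [0.999, -0.04, 0.026, 0.008]
ft_force: [-0.1, -3.9, 5.9]
grip_width: -0.0001
```

```bash
python3 -c "
from h import *
to([.645,.25,.003],8)
corners(cam('wrist')); corners(cam('side'))
"
```

```text
t 12.53 p [6.568e+02 8.860e+01 4.000e-01] yaw -4.6 F [-0.1 -3.9  5.9] units [-0.408 -2.664 -0.102] turn -12.6
[658.1 113.7] 1408 [[688.0, 124.0], [632.0, 129.0], [628.0, 107.0], [685.0, 99.0]]
[584.4 287.7] 822 [[600.0, 276.0], [593.0, 308.0], [575.0, 298.0], [568.0, 272.0]]
[653.7 116.4] 1249 [[681.0, 104.0], [681.0, 127.0], [627.0, 128.0], [631.0, 108.0]]
[469.1 -57.7] 1288 [[468.0, -92.0], [484.0, -77.0], [485.0, -56.0], [472.0, -35.0], [454.0, -28.0]]
```

Emit:
play_rows(
  deltas=[0, 0, -0.2, -0.05, -3, 0, 0, -0.2, 0.0, -3, 0, 0, -0.2, 0.0, -3, 0, 0, -0.2, 0.0, -2, 0, 0, -0.2, 0.005, 0, 0, 0, -0.2, 0.005, 0, 0, 0, -0.2, 0.005, 0, 0, 0, -0.2, 0.005, 0, 0, 0, -0.2, 0.005, 0],
)

```text
clock: 13.75
eef_pos: [0.649, 0.2049, 0.0004]
tool_rot: [0.998, 0.063, 0.026, 0.01]
ft_force: [0.4, -3.7, 5.2]
grip_width: -0.0
```

```bash
python3 -c "
from h import *
to([.645,.25,.003],8)
corners(cam('wrist')); corners(cam('scene'))
"
```

```text
t 13.75 p [6.490e+02 2.049e+02 4.000e-01] yaw 7.3 F [ 0.4 -3.7  5.2] units [ 0.031 -0.753 -0.059] turn -0.7
[646.  229.5] 1390 [[672.0, 246.0], [618.0, 240.0], [618.0, 217.0], [676.0, 221.0]]
[586.  283.2] 657 [[592.0, 306.0], [574.0, 289.0], [572.0, 269.0], [605.0, 276.0], [600.0, 292.0], [584.0, 301.0]]
[660. 233.] 634 [[645.0, 241.0], [653.0, 221.0], [676.0, 221.0], [669.0, 245.0]]
[472.9 -63.9] 1809 [[450.0, -34.0], [464.0, -95.0], [488.0, -87.0], [495.0, -59.0], [472.0, -36.0]]
```

Emit:
play_rows(
  deltas=[0, 0, -0.15, -0.04, 0, 0, 0, -0.2, 0, 0, 0, 0, -0.2, 0, 0, 0, 0, -0.17, 0, 0, 0, 0, 0, 0, 0, 0, 0, 0.35, 0, 0, 0, 0, 0, -0.9, 0, 0, 0, 0, -0.9, 0, 0, -0.5, 0.6, -0.2, 0, 0, -0.6, 0.7, 0, 0],
)

```text
clock: 15.1
eef_pos: [0.5822, 0.1435, 0.1192]
tool_rot: [0.998, 0.065, 0.022, 0.008]
ft_force: [0.5, -0.2, 0.3]
grip_width: -0.0001
```

Emit:
play_rows(
  deltas=[0, -0.6, 0.7, 0, 0, 0, -0.6, 0.7, 0, 0, 0, -0.6, 0.7, 0, 0, 0, -0.6, 0.6, 0, 0, 0, 0, 0, 0, 10.5, 0, 0, 0, 0, 10.5, 0, 0, 0, 0, 10.5, 0, 0, 0, 0, 10.5, 0, 0, 0, 0, 10.5, 0, 0, 0, 0, 10.5, 0, 0, 0, 0, 10.5, 0, 0, 0, 0, 10],
)

```text
clock: 16.6
eef_pos: [0.4423, -0.058, 0.1128]
tool_rot: [0.773, -0.634, 0.018, -0.007]
ft_force: [-0.3, 0.6, 0.1]
grip_width: -0.0
```

```bash
python3 -c "
from h import *
to([.437,-.073,.005],-77)
corners(cam('scene')); corners(cam('side'));corners(cam('wrist'))
"
```

```text
t 16.6 p [442.3 -58.  112.8] yaw -78.7 F [-0.3  0.6  0.1] units [0.191 0.195 1.796] turn -1.7
[472.2 -59.2] 947 [[450.0, -34.0], [454.0, -52.0], [474.0, -48.0], [479.0, -55.0], [475.0, -65.0], [480.0, -69.0], [468.0, -73.0], [469.0, -61.0], [463.0, -59.0], [468.0, -91.0], [480.0, -90.0], [488.0, -69.0], [478.0, -38.0]]
[468.9 -58.9] 1259 [[468.0, -92.0], [482.0, -78.0], [483.0, -52.0], [472.0, -35.0], [452.0, -29.0]]
```

Emit:
play_rows(
  deltas=[0, 0.2, 0.25, 0.4, -1.7, 0, 0, 0, 0.7, 0, 0, 0, 0, 0.5, 0, 0, 0, 0, 0.12, 0, 0, 0, 0, 0, 0],
)

```text
clock: 17.38
eef_pos: [0.4348, -0.0767, 0.0085]
tool_rot: [0.789, -0.614, 0.02, -0.007]
ft_force: [-0.6, 0.4, 0.4]
grip_width: 0.0001
```

```bash
python3 -c "
from h import *
to([.437,-.073,.004],-77)
c=cam('wrist');corners(c);cv2.imwrite('pics/w3.png',c['color'])
c=cam('scene');cv2.imwrite('pics/s3.png',cv2.resize(c['color'],(800,600)))
"
```

```text
t 17.38 p [434.8 -76.7   8.5] yaw -75.8 F [-0.6  0.4  0.4] units [-0.053 -0.049  0.075] turn 1.2
[472.3 -67.8] 946 [[453.0, -40.0], [466.0, -95.0], [477.0, -89.0], [471.0, -79.0], [482.0, -84.0], [477.0, -90.0], [483.0, -84.0], [487.0, -50.0], [484.0, -58.0], [486.0, -52.0], [481.0, -57.0], [477.0, -49.0], [456.0, -48.0]]
```

View pics/s3.png

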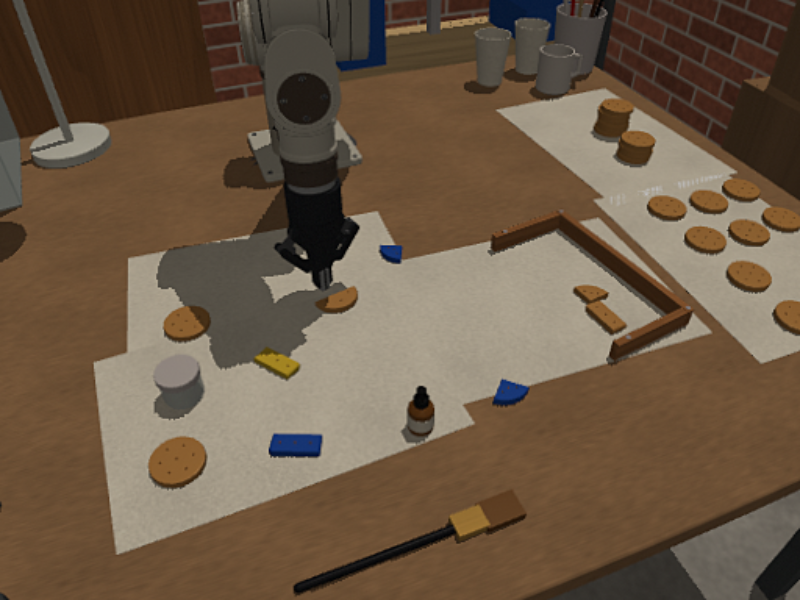

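The picture shows the strip (605,317) and quarter (590,293) both inside the tray and the others undisturbed. The finger (323,280) is behind the half's flat edge.

Emit:
play_rows(
  deltas=[0, -0.04, 0, 0.08, 1.2, 0, 0, -0.2, 0.01, 0, 0, 0, -0.2, 0.01, 0, 0, 0, -0.2, 0.01, -5, 0, 0, -0.2, 0.01, -5, 0, 0, -0.2, 0.01, -5],
)

```text
clock: 18.23
eef_pos: [0.5003, -0.0569, 0.0066]
tool_rot: [0.859, -0.511, 0.025, -0.006]
ft_force: [-1.2, -0.5, -0.3]
grip_width: 0.0001
```

```bash
python3 -c "
from h import *
to([.48,.23,.004],8)
corners(cam('wrist')); corners(cam('side')); corners(cam('scene'))
"
```

```text
t 18.23 p [500.3 -56.9   6.6] yaw -61.6 F [-1.2 -0.5 -0.3] units [-4.363 -1.983 -0.044] turn -69.6
[520.9 -39.2] 1461 [[494.0, -18.0], [526.0, -74.0], [540.0, -55.0], [536.0, -29.0], [518.0, -15.0]]
[519.4 -36. ] 1217 [[532.0, -67.0], [536.0, -38.0], [526.0, -20.0], [501.0, -12.0], [497.0, -19.0], [513.0, -48.0]]
[522.8 -40.6] 1479 [[497.0, -18.0], [512.0, -51.0], [538.0, -61.0], [517.0, -57.0], [533.0, -75.0], [545.0, -61.0], [537.0, -29.0], [518.0, -16.0]]
```

Emit:
play_rows(
  deltas=[0, 0, -0.18, 0.05, -4, 0, 0, -0.18, 0.015, -6, 0, 0, -0.18, 0.015, -6, 0, 0, -0.18, 0.015, -6, 0, 0, -0.18, 0.015, -6, 0, 0, -0.18, 0.015, -6],
)

```text
clock: 19.12
eef_pos: [0.5458, -0.0156, 0.0003]
tool_rot: [0.971, -0.236, 0.024, 0.004]
ft_force: [-2.0, -3.9, 6.3]
grip_width: 0.0003
```

```bash
python3 -c "
from h import *
to([.48,.23,.004],8)
corners(cam('wrist')); corners(cam('side'))
"
```

```text
t 19.12 p [ 5.458e+02 -1.560e+01  3.000e-01] yaw -27.3 F [-2.  -3.9  6.3] units [-2.848 -3.133 -0.187] turn -35.3
[556.3   8.7] 1549 [[522.0, 12.0], [579.0, -18.0], [581.0, 7.0], [560.0, 28.0], [539.0, 27.0]]
[552.3  10.6] 1426 [[578.0, -12.0], [564.0, 24.0], [548.0, 32.0], [523.0, 20.0], [531.0, 7.0]]
```

Emit:
play_rows(
  deltas=[0, 0, -0.18, -0.04, -6, 0, 0, -0.18, 0.0, -6, 0, 0, -0.18, 0.0, -6, 0, 0, -0.18, 0.005, -6, 0, 0, -0.18, 0.005, -6, 0, 0, -0.18, 0.005, -6, 0, 0, -0.18, 0.005, -6, 0, 0, -0.18, 0.005, -6],
)

```text
clock: 20.23
eef_pos: [0.554, 0.0661, 0.0004]
tool_rot: [0.984, 0.177, 0.02, 0.014]
ft_force: [-0.2, -1.2, 2.3]
grip_width: -0.0001
```

```bash
python3 -c "
from h import *
to([.49,.25,.004],18)
corners(cam('wrist')); corners(cam('side'))
"
```

```text
t 20.23 p [5.54e+02 6.61e+01 4.00e-01] yaw 20.4 F [-0.2 -1.2  2.3] units [ 0.073 -3.241 -0.169] turn 2.4
[545.9  91.2] 1619 [[519.0, 71.0], [581.0, 88.0], [567.0, 105.0], [541.0, 110.0], [522.0, 95.0]]
[541.5  92.7] 1451 [[574.0, 89.0], [561.0, 106.0], [538.0, 112.0], [521.0, 101.0], [516.0, 77.0], [520.0, 71.0]]
```

Emit:
play_rows(
  deltas=[0, 0, -0.2, -0.04, 2, 0, 0, -0.2, 0.0, 2, 0, 0, -0.2, 0.0, 0, 0, 0, -0.2, 0.0, 0, 0, 0, -0.2, 0.005, 0, 0, 0, -0.2, 0.005, 0, 0, 0, -0.2, 0.005, 0, 0, 0, -0.2, 0.005, 0, 0, 0, -0.2, 0.005, 0, 0, 0, -0.2, 0.005, 0, 0, 0, -0.2, 0.005, 0],
)

```text
clock: 21.7
eef_pos: [0.5206, 0.1937, 0.0004]
tool_rot: [0.991, 0.131, 0.026, 0.018]
ft_force: [0.8, -4.6, 5.3]
grip_width: -0.0001
```

```bash
python3 -c "
from h import *
to([.49,.25,.004],10)
corners(cam('wrist')); corners(cam('side'))
"
```

```text
t 21.7 p [5.206e+02 1.937e+02 4.000e-01] yaw 15.1 F [ 0.8 -4.6  5.3] units [-0.245 -1.035 -0.115] turn 5.1
[513.9 219. ] 1603 [[487.0, 197.0], [549.0, 214.0], [528.0, 237.0], [505.0, 237.0], [489.0, 221.0]]
[595.3 283.5] 1399 [[569.0, 287.0], [569.0, 269.0], [605.0, 276.0], [610.0, 263.0], [630.0, 265.0], [616.0, 288.0], [603.0, 287.0], [599.0, 308.0]]
[510.  220.7] 1432 [[543.0, 219.0], [527.0, 235.0], [509.0, 240.0], [488.0, 226.0], [484.0, 204.0], [509.0, 204.0]]
```

Emit:
play_rows(
  deltas=[0, 0, -0.2, -0.04, 0, 0, 0, -0.2, 0.0, 0, 0, 0, -0.2, 0.0, 0, 0, 0, -0.2, 0.0, 0, 0, 0, -0.2, 0.0, 0, 0, 0, -0.1, 0.0, 0, 0, 0, 0, 0, 0, 0, 0, 0.4, 0, 0, 0, 0, 0, -0.9, 0, 0, 0, 0, -0.9, 0, 0, 0, 0.9, -0.9, 0, 0, -0.5, 0.9, -0.3, 0],
)

```text
clock: 23.3
eef_pos: [0.4932, 0.1456, 0.1731]
tool_rot: [0.99, 0.136, 0.021, 0.015]
ft_force: [0.7, -1.0, -0.1]
grip_width: 0.0
```

Emit:
play_rows(
  deltas=[0, -0.5, 0.9, 0, 0, 0, -0.5, 0.9, 0, 0, 0, -0.2, 0.5, 0, 0, 0, 0, 0, 0, 0, 0, 0, 0, 0, 0],
)

```text
clock: 23.92
eef_pos: [0.459, -0.011, 0.1758]
tool_rot: [0.991, 0.134, 0.023, 0.011]
ft_force: [0.5, 0.2, -0.9]
grip_width: -0.0004
```

```bash
python3 -c "
from h import *
to([.49,.25,.004],10)
T=np.array([558.4,284.6]);a=np.radians(7.5);R=np.array([[np.cos(a),np.sin(a)],[-np.sin(a),np.cos(a)]])
for n in('scene','side'):
    c=cam(n);print(n)
    for k in blobs(c,(14,130,70),(18,255,255),40):
        ct,A,r,P=desc(c,k)
        if A<4000 and 350<ct[0]<760 and ct[1]<420: print(ct.round(),round(A),'tray',(R@(ct-T)).round())
    s=.64
    cv2.imwrite(f'pics/{n}F.png',cv2.resize(c['color'],(800,600)))
"
```

```text
t 23.93 p [459.  -11.  175.8] yaw 15.4 F [ 0.5  0.2 -0.9] units [ 1.532 -4.136  2.817] turn 5.4
scene
[ 669. -315.] 3107 tray [  31. -608.]
[ 437. -277.] 3060 tray [-193. -541.]
[617. 282.] 2185 tray [ 58. -11.]
[493. 289.] 1336 tray [-64.  13.]
side
[491. 290.] 1416 tray [-66.  14.]
[614. 283.] 2178 tray [54. -9.]
[ 436. -272.] 2708 tray [-194. -536.]
[ 666. -311.] 2453 tray [  29. -604.]
```

View pics/sceneF.png

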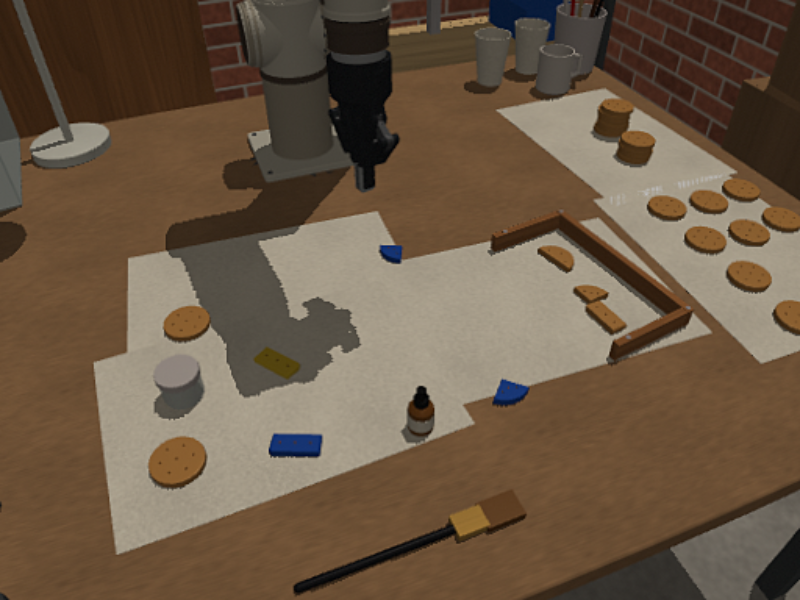

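The final view shows the half (556,257), quarter (590,293) and strip (605,317) well inside the tray. The wholes, pot and dropper stand where they were, and the arm is clear.

```bash
python3 -c "
from h import *
print(ticket.job_done())"
```

```text
the job is handed in; nothing more can be done
None
```

I swept all three broken pieces into the tray with closed fingertips and handed the job in at about 24 s. The hand-in gives no verdict, so the result rests on my own checks.

**Final positions:** measured in the tray's frame, the half is at about (-65, +13) mm. The quarter is at about (29, 0) mm, from its last separate measurement. The strip is at about (80, -20) mm. The strip and quarter lie side by side, and the last colour mask saw them as one shape, so I estimated the strip's place from the push and the final picture.

**Other objects:** both whole biscuits measured within about 1 mm of where they started. The pot, dropper and blue and yellow look-alikes look unmoved in the final picture, but I did not measure them again. The arm finished clear, 176 mm up with nothing touching.

**Problems along the way:**
- On the first push of the quarter, the tool drifted up to 11 mm and the fingertip slid onto the piece. I lifted off, approached again lower and pushed it in flat. No piece was seen to lift.
- The tip touched the bench lightly several times, with at most about 6 N.
- The scene and side cameras disagreed by 3 to 4 mm in y, so I averaged them.

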